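Open both leaves of the dispensary cabinet

TASK

The medicine cabinet on the dispensary counter has to be restocked: open the latched right-hand door first by keeping its thumb latch pressed down while drawing the door out by its bar, then free the left-hand door that it overlapped by drawing it out from its inner side, until both doors stand wide open, about square to the cabinet or further. Do not force the doors or the latch, and leave the bottles and cartons around and on the cabinet where they stand.

Things in the scene. Friction and masses are not known exactly. Their poses are not given: they have to be found in the camera images.
- cab: Grey counter-top cabinet, fixed: 220 deep (x), 370 wide (y), 240 high. Origin: centre of its underside; its +x runs from the doors to its back. Two upright leaves (228 high, 14 thick, tops level with the cabinet's top) close the front at its x = -124 to -110 and swing out to its -x. The roof stops 70 mm behind the doors: an open slot, free down to 60 mm below the top except for the strike rail.
- leaf_a (a joint): Opening angle (rad) of the right (-y) leaf, the latched one: 0 shut, 1.57 square to the front, stop at 1.8. Hinged on its right edge, 181 wide. A 36 mm wide, 5 mm thick metal strip on the outside of its free edge laps 18 mm over leaf B, which cannot open before it. Light friction hinge (0.1 N m), stays where left.
- leaf_b (a joint): Opening angle (rad) of the left (+y) leaf: 0 shut, 1.57 square to the front, stop at 1.8, turning the other way. Hinged on its left edge, 181 wide, no handle at all: it is pulled open by its inner face, reached from above through the slot. Stiff friction hinge (0.3 N m), stays where left.
- hinge_a (a point): Point on leaf A's vertical hinge axis at the height of the cabinet's top, in mid-thickness of the leaf. Its axes turn with the leaf: +y runs along the leaf to its free edge, -x out of its outer face.
- hinge_b (a point): Point on leaf B's vertical hinge axis at the height of the cabinet's top, in mid-thickness of the leaf. Its axes turn with the leaf: -y runs along the leaf to its free edge, -x out of its outer face.
- edge_b (a point): Top corner of leaf B's free edge, on its inner face (the face towards the cabinet).
- pull_bar (a point): Middle of the level steel pull bar of leaf A: 10 mm thick, 90 long along the leaf, standing 50 mm off the outer face on two end posts 90 apart, 18 mm below the leaf's top, its middle 110 from the hinge axis. The clear gap between bar and face is 45 x 80 mm, open above.
- latch_pad (a point): Centre of the top of leaf A's thumb pad: level steel plate 60 (along the leaf) x 36, in the gap behind the bar, 40 mm below the leaf's top. Pressed straight down: 3 N at first, 7 N at its hard stop after 8 mm. Only the last 1.5 mm frees the latch; let go, it springs up, so keep it down while drawing the leaf out its first 35 mm at the bar (0.3 rad).
- strike_rail (a point): Middle of the fixed strike rail the latch catches on: steel bar 150 long (along the front), 20 high, 10 thick, inside the slot on the right half only, 5 to 15 mm behind leaf A's inner face, its top 26 mm below the cabinet's top.
- front_jar_mid (a point): Low amber jar, 42 dia x 55 high, on the counter in front of the cabinet, loose; point at its centre, half-way up.
- front_pot_mid (a point): Low white pot, 36 dia x 40 high, on the counter in front of the cabinet, loose; point at its centre, half-way up.
- syrup_mid (a point): Amber bottle, 52 dia x 130 high, beside the cabinet's left (+y) wall, loose; point at its centre, half-way up.
- carton_mid (a point): Standing carton 60 x 50 x 100 high, beside the cabinet's right (-y) wall, loose; point at its centre, half-way up.
- roof_carton_mid (a point): Flat carton 55 x 120 x 35 high on the cabinet's roof, towards the right, loose; point at its centre, half-way up.
- roof_tin_mid (a point): White jar 54 dia x 50 high on the cabinet's roof, to the rear left, loose; point at its centre, half-way up.

How it is judged (in metres and radians):
On the way, in this order (a step that is already met when the one before it is completed fails the run):
1. the latched right-hand leaf is opened while the left-hand leaf is still shut (value of joint leaf_a above 1 rad and value of joint leaf_b below 0.15 rad), for 0.2 s.
2. the left-hand leaf is opened too (value of joint leaf_b above 1 rad), for 0.2 s.
At the end, for the whole second after the job is handed in: Both leaves stand open by more than 1.35 rad (77 degrees) and at rest, and each bottle, jar and carton is within 30 mm of where it started (value of joint each of leaf_a, leaf_b above 1.35 rad and velocity of joint leaf_a between -0.1 and 0.1 rad/s and velocity of joint leaf_b between -0.1 and 0.1 rad/s and distance of each of front_jar_mid, front_pot_mid, syrup_mid, carton_mid, roof_carton_mid, roof_tin_mid from where it was at the start of the episode below 0.03 m); the robot touches nothing.
It fails at once if the robot pushes or pulls the right-hand leaf (with what it carries) with more than 45 N (contact force between any of the arm, the fingers and leaf_a above 45 N).
It fails at once if the robot pushes or pulls the left-hand leaf (with what it carries) with more than 45 N (contact force between any of the arm, the fingers and leaf_b above 45 N).
It fails at once if a bottle, jar or carton is knocked over (angle between any of front_jar_mid, front_pot_mid, syrup_mid, carton_mid, roof_carton_mid, roof_tin_mid's own z axis and vertical above 0.6 rad).
It also fails if it takes over 61 s, if anything falls off the work surface, if the arm or the gripper's body presses on something with over 40 N, if the wrist force passes 120 N, or if a joint passes its speed limit or range.

ROBOT

A 6-joint arm with a two-finger parallel gripper is mounted at the origin on the work surface. World frame = base frame: x ahead of the robot, y to its left, z up, the work surface at z = 0. Lengths are in m, angles in degrees, forces in N, time in s.
With the tool pointing down it reaches from about 0.4 to 0.825 m from the base axis. Payload 7 kg.
Tool frame: the origin (TCP) lies on the front face of the gripper's body, between the roots of the fingers; the fingertips stand 66 mm ahead of it and the grasp point (between the pads) lies 47 mm ahead of it; z points along the fingers, y is the line along which they close (so a half turn about z gives the same grasp; the last joint's range is limited). The gripper opens to 88 mm and grips with 3 to 60 N. Pads are 19 mm wide; open, the fingers measure 130 mm over their backs; the gripper's body (78 mm by 193 mm) begins 47 mm behind the grasp point.
Start: joints at [79.59, 20.546, 0.682, 0, -70.136, -16.507], TCP at [0.306, 0.602, 0.292] pointing down, gripper open.
Joint ranges: [-176.03, 176.03], [-82.01, 121.73], [-58.28, 71.71], [-173.87, 95.51], [-174.79, -0.11], [-173.66, 173.66]. Speed limits (degrees/s): [136.94, 136.94, 172.46, 180, 180, 180].

INTERFACE

Orientations are given as [roll, pitch, yaw] about the fixed x, y, z axes, in that order (R = Rz(yaw) Ry(pitch) Rx(roll)).
In Python, from plant import ctrl gives the robot as it stands.
- The arm moves only by the tool send_rows, never from a script. Its argument "deltas" is a list of rows, each a list of 2 entries, a list of its own where there are three numbers: the shift along the tool's x, y, z each as a share of 800 mm, from -1 to 1, then the turn about the tool's z as a share of 90 degrees, from -1 to 1. A call has exactly 5 rows; each row is the pose to reach, as a shift and turn from the pose commanded when the call began, along the tool's axes at that moment; what a row does not reach only later rows make up. A row lasts 1/12 s, in which the tool goes at most 41.7 mm and 7.16 degrees, less where a joint would pass 70% of its speed; a pose out of reach is approached as far as the arm can. A call with a number of a shift or a turn outside -1 to 1 is refused whole. A call with a gripper value outside its range is refused whole. "gripper" is the opening, from 0 (shut) to 1 (fully open), set as the call begins (left out, the last holds). The fingers move at their own pace and stop on an object; the grip force is fixed at half the most. Time passes only in rows, so rows that repeat a pose let the fingers close, or fill a call up. It gives the time, the measured TCP pose, the force, the opening and the grip force at its end, in the units of the state.
- ctrl.get_obs(): the state, without advancing time (a new reading comes with each control period).
- ctrl.snapshot(name): name is "side" or "top" or "wrist"; returns a dict with "color" (420x560x3 uint8, red, green, blue), "vertical_fov" (degrees; the focal length in pixels is half the picture's height over the tangent of half this angle, whatever the lens; pixels are square), "cx", "cy" (the principal point, pixels), "rvec" (rotation vector, rad) and "tvec" (3), from world to camera coordinates, as OpenCV has them. Camera axes: x right, y down, z forward; pixel columns grow to the right and rows downward; lengths in m; the calibration is good to about 2 mm. The wrist camera is an equidistant fisheye: a pixel r from the principal point sees the ray r / f radians off the axis. A picture is of the moment at which its call begins. There is no depth.
- ctrl.close_job(): hands the job in; it is judged then, once.
Trained networks look in a picture, given as the dict that the camera call returned (one of the last four; its "shot" number tells which), for a name from the list of things; names that differ only in an ending like _2 or _b are one class to them, and where a whole thing is asked for, a point or a joint stands for the part that bears it (a point fixed in the world has none). Each returns a list of dicts, best first, with "conf" (0 to 1); they miss things now and then, are a little off and sometimes report something else, mostly with a low value. They report only what shows in the picture. A call takes as long as a camera call.
- ctrl.boxes_of(picture, thing): "xy" ([column, row] as shares, 0 to 1, of the picture: columns of its width, rows of its height, amid what is visible of it).
- ctrl.cut_out(picture, thing): "pixels" (420x560 bool, what is visible of it) and "xy" ([column, row] as shares, 0 to 1, of the picture: columns of its width, rows of its height, amid what is visible of it).
The state is a dict: "clock": time; "joint_pos": joint angles; "qvel": joint speeds; "tau": joint torques, N m; "tool_pos": TCP position; "orientation": TCP orientation; "force": force on the tool from outside, world axes, zero at the start; "moment": the same for the moment, N m; "opening": finger opening in m; "gripper_force": force on a finger pad.
Only numpy, scipy, OpenCV 4.12 (cv2) and the standard library are available. Lean on these libraries where they do the work, as an engineer would, in place of code of your own. Each camera call takes 0.05 s, during which the arm holds its last target. There are 200 camera calls.

## Working session

There is one attempt and no reset: what is moved stays moved. The work goes in short steps, Python scripts to look and compute and a tool call to move; the robot and the scene stay as the last step left them, time stands still between calls to the robot, and variables do not carry over. Pictures are saved under pics/ and viewed, at most 10 in all, crops included, and the job is handed in when it is done.

Besides the shell and the picture viewer there is one more tool, called after "Call:" by a JSON object that holds its "api" and its "payload". send_rows: Moves the arm, as the interface text tells. Shift numbers are shares of 800 mm and turn numbers shares of 90 degrees, none past 1 either way. Its arguments: {"type":"object","properties":{"deltas":{"type":"array","items":{"type":"array"}},"gripper":{"type":"number"}},"required":["deltas"]}

```bash
ls; mkdir -p pics
cat > h.py <<'E'
import numpy as np, cv2
from plant import ctrl
from scipy.spatial.transform import Rotation as Ro
def cam(s):
    f=210/np.tan(np.radians(s["vertical_fov"])/2); R=cv2.Rodrigues(np.array(s["rvec"],float))[0]; return f,R,np.array(s["tvec"],float).ravel()
def proj(s,p):
    f,R,t=cam(s); c=np.atleast_2d(p)@R.T+t
    return c[:,:2]/c[:,2:]*f+[s["cx"],s["cy"]]
def ray(s,uv):
    f,R,t=cam(s); d=np.array([(uv[0]-s["cx"])/f,(uv[1]-s["cy"])/f,1]); return -R.T@t, R.T@d
def atz(s,uv,z):
    o,d=ray(s,uv); return o+d*(z-o[2])/d[2]
def tri(s1,u1,s2,u2):
    (o1,d1),(o2,d2)=ray(s1,u1),ray(s2,u2); k=np.linalg.lstsq(np.c_[d1,-d2],o2-o1,rcond=None)[0]
    return (o1+d1*k[0]+o2+d2*k[1])/2, np.linalg.norm(o1+d1*k[0]-o2-d2*k[1])
def save(s,n): cv2.imwrite("pics/"+n,s["color"][:,:,::-1])
E
python3 - <<'E'
from h import *
S={n:ctrl.snapshot(n) for n in("side","top")}
for n,s in S.items():
    save(s,n+"0.png"); f,R,t=cam(s); print(n,f,s["cx"],s["cy"],(-R.T@t).round(3))
names="cab hinge_a hinge_b edge_b pull_bar latch_pad strike_rail front_jar_mid front_pot_mid syrup_mid carton_mid roof_carton_mid roof_tin_mid".split()
for k in names:
    u={}
    for n,s in S.items():
        b=ctrl.boxes_of(s,k)
        for q in b[:2]: print(k,n,round(q["conf"],2),(np.array(q["xy"])*[560,420]).round(1))
        if b: u[n]=np.array(b[0]["xy"])*[560,420]
    if len(u)==2:
        p,e=tri(S["side"],u["side"],S["top"],u["top"]); print("   ",p.round(3),round(e,4))
print(ctrl.get_obs())
E
```

```text
pics
side 502.9898358690634 280.9254824821924 209.0492492481097 [0.457 0.739 0.846]
top 529.9966084448268 281.81109774185336 207.89503780643483 [0.403 0.018 1.396]
cab side 0.91 [216. 237.]
cab top 0.65 [268.  167.4]
    [0.7   0.073 0.097] 0.0076
hinge_a side 0.85 [251.2 272.4]
hinge_a side 0.73 [286.5 199.8]
hinge_a top 0.72 [218.6 199.1]
hinge_a top 0.66 [293.5 217.7]
    [0.605 0.187 0.144] 0.002
hinge_b side 0.85 [251.2 272.4]
hinge_b side 0.73 [286.5 199.8]
hinge_b top 0.72 [218.6 199.1]
hinge_b top 0.66 [293.5 217.7]
    [0.605 0.187 0.144] 0.002
edge_b side 0.93 [247.1 273.6]
edge_b top 0.9 [219.  202.1]
    [0.605 0.188 0.139] 0.0121
pull_bar side 0.96 [287.7 198.1]
latch_pad side 0.96 [294.7 190.1]
latch_pad top 0.73 [291.  217.4]
    [0.555 0.014 0.196] 0.0045
strike_rail side 0.61 [218.8 238. ]
strike_rail top 0.76 [269.2 169.4]
strike_rail top 0.35 [230.  300.7]
    [0.695 0.07  0.092] 0.0068
front_jar_mid side 0.76 [383.2 282.5]
front_jar_mid side 0.74 [248.8 273.2]
front_jar_mid top 0.75 [268.7 305.6]
front_jar_mid top 0.37 [357.4 208.6]
    [0.354 0.066 0.017] 0.0038

[... 287 characters left out ...]
mid top 0.52 [292.5 217.7]
{'clock': 1.4, 'joint_pos': array([ 7.95882080e+01,  2.05473461e+01,  6.80855403e-01, -1.58578431e-03,
       -7.01364245e+01, -1.65068947e+01]), 'qvel': array([-0.01992522,  0.05274275, -0.05061107, -0.07858142, -0.01970747,
        0.00639142]), 'tau': array([ 2.46074785e-05, -5.82390225e+01,  2.93280602e+01,  7.00181320e+00,
        1.23035922e-02, -3.27282930e-05]), 'tool_pos': array([0.30558647, 0.60182584, 0.29213672]), 'orientation': array([ 1.79996781e+02,  6.01642364e-04, -2.69192256e+01]), 'force': array([-0.10183192,  0.25407143, -1.04089644]), 'moment': array([-0.03659352,  0.01227375,  0.00602108]), 'gripper_force': 0.0, 'opening': 0.08766439096308327}
```

View both.

View pics/side0.png

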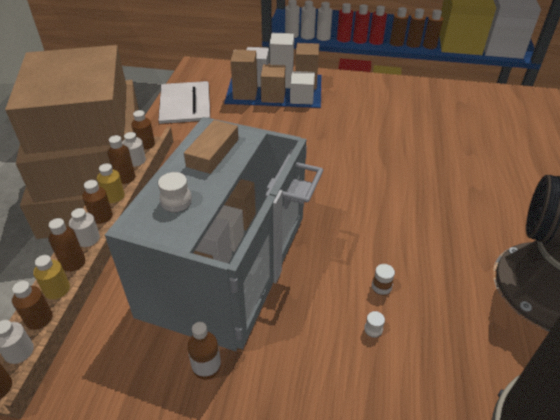

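View pics/top0.png

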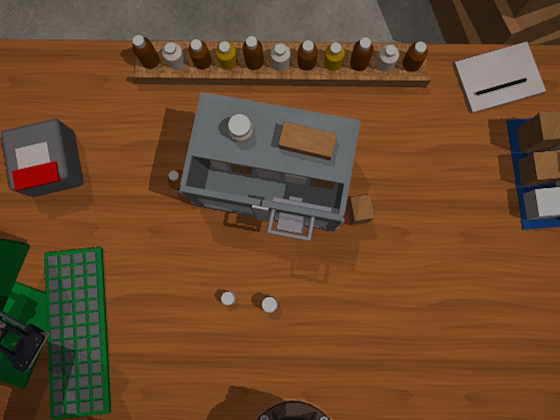

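```bash
cat > fit.py <<'E'
from h import *
from scipy.optimize import least_squares
def W(q,p):
    c,s=np.cos(q[2]),np.sin(q[2]); p=np.atleast_2d(p); return np.c_[q[0]+c*p[:,0]-s*p[:,1],q[1]+s*p[:,0]+c*p[:,1],p[:,2]]
E
python3 - <<'E'
from fit import *
S={n:ctrl.snapshot(n) for n in("side","top")}
P={"top":[((.11,.185,.24),(202,93)),((.11,-.185,.24),(359,119)),((-.174,-.165+.02+.0,.222),(311,238)) ],
"side":[((.11,-.185,.24),(213,122)),((.11,.185,.24),(122,234)),((-.124,-.185,.24),(307,140)),((-.124,.185,.24),(238,278))]}
P["top"].pop()
def res(q): return np.concatenate([(proj(S[n],W(q,[a for a,_ in P[n]]))-[b for _,b in P[n]]).ravel() for n in P])
r=least_squares(res,[.69,.07,-.16],loss="soft_l1"); q=r.x; print(q,res(q).round(1)); np.save("q.npy",q)
for n,s in S.items():
    im=s["color"][:,:,::-1].copy()
    big=cv2.resize(im,None,fx=4,fy=4,interpolation=cv2.INTER_CUBIC)
    def L(pts,col):
        u=(proj(s,W(q,pts))+.5)*4-.5; cv2.polylines(big,[u.round().astype(int)],True,col,1)
    L([(x,y,.24) for x,y in((.11,.185),(.11,-.185),(-.124,-.185),(-.124,.185))],(0,255,0))
    L([(-.11,-.185,.24),(-.11,.185,.24)],(0,255,255))
    L([(-.174,y,.222) for y in(-.184+.065,-.184+.155)],(0,0,255))
    L([(x,-.184+.11+y,.2) for x,y in((-.131,-.03),(-.167,-.03),(-.167,.03),(-.131,.03))],(255,0,255))
    b=proj(s,W(q,[(-.13,-.02,.23)]))[0]*4; w,h=(400,300); 
    x0,y0=int(b[0]-w),int(b[1]-h); cv2.imwrite(f"pics/{n}1.png",big[y0:y0+600,x0:x0+800])
E
```

```text
[ 0.69050427  0.06449867 -0.18765703] [ -2.    0.7   0.8   6.1  -4.3  -4.8 -13.9   0.7   5.4   0.2  -0.1  -3.9]
```

View pics/top1.png

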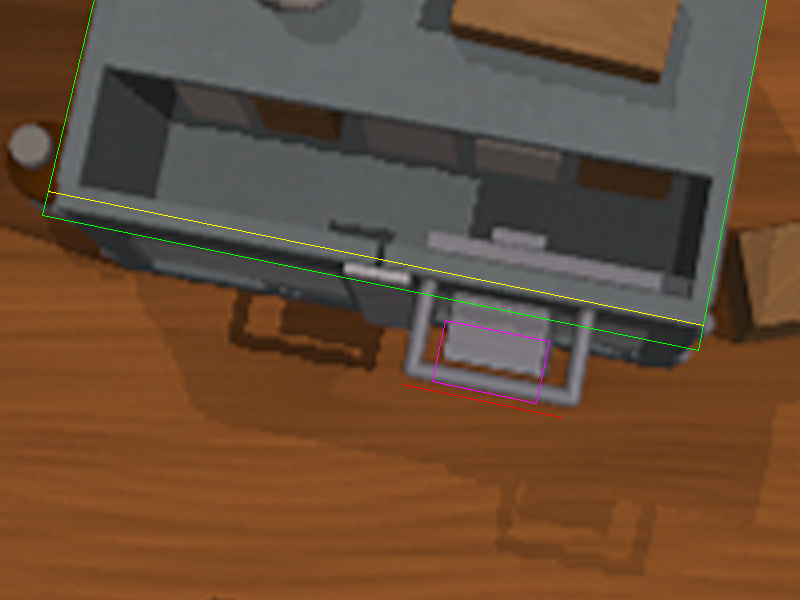

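View pics/side1.png

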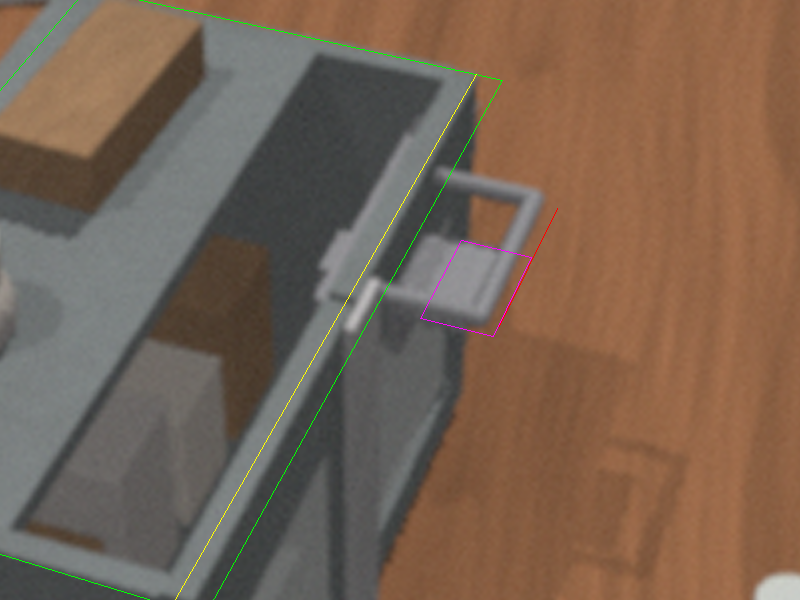

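Run:
```python
from fit import *
S={n:ctrl.snapshot(n) for n in("side","top")}
q0=np.load("q.npy"); off={}
for n,s in S.items():
    b=proj(s,W(q0,[(-.13,-.02,.23)]))[0]*4; off[n]=np.array([int(b[0]-400),int(b[1]-300)])
def pts(q):
    w=q[3]; yb=q[4]
    return {"top":[((-.174,yb+.045,.222),(412,370)),((-.174,yb-.045,.222),(575,398)),((-.1265,0,.24),(378,272)),((-.04,w,.24),(105,67)),((-.04,-w,.24),(712,177)),((-.124,.185,.24),(57,208)),((-.124,-.185,.24),(706,326))],
 "side":[((-.174,yb-.045,.222),(541,192)),((-.174,yb+.045,.222),(487,317)),((-.1265,0,.24),(362,306)),((-.04,-w,.24),(318,53)),((-.04,w,.24),(12,527)),((-.124,-.185,.24),(476,80))]}
def res(q):
    P=pts(q); return np.concatenate([((proj(S[n],W(q,[a for a,_ in P[n]]))+.5)-(np.array([b for _,b in P[n]])+off[n]+.5)/4).ravel() for n in P])
r=least_squares(res,[*q0,.17,-.073],loss="soft_l1"); q=r.x; print(q); print(res(q).reshape(-1,2).round(1).tolist()); np.save("q.npy",q)
sep={}
for n in S:  # key points and per-camera discrepancy
    pass
yb=q[4]; hy=yb-.11
for k,p in dict(bar=(-.174,yb,.222),pad=(-.149,yb,.2),hinge_a=(-.117,hy,.24),hinge_b=(-.117,-hy,.24),edge_b=(-.11,.002,.24),rail=(-.1,yb,.214)).items(): print(k,W(q,p).round(4))
for n,s in S.items():
  for k,z in(("front_jar_mid",.0275),("front_pot_mid",.02),("syrup_mid",.065),("carton_mid",.05)):
    for b in ctrl.cut_out(s,k)[:1]: print(n,k,round(b["conf"],2),atz(s,np.array(b["xy"])*[560,420],z).round(3))
```

```text
[ 0.69909175  0.06222356 -0.16794791  0.1723543  -0.07528293]
[[0.7, -0.1], [-0.2, 0.3], [-0.5, -0.0], [-0.3, -0.2], [-0.3, -0.1], [-1.8, -0.2], [0.5, 0.6], [-0.9, 1.0], [-1.0, -0.9], [0.3, -0.8], [-0.1, -0.0], [0.4, 0.2], [1.2, -2.1]]
bar [[0.515  0.0171 0.222 ]]
pad [[0.5396 0.0129 0.2   ]]
hinge_a [[ 0.5528 -0.1009  0.24  ]]
hinge_b [[0.6147 0.2645 0.24  ]]
edge_b [[0.591  0.0826 0.24  ]]
rail [[0.5879 0.0047 0.214 ]]
side front_jar_mid 0.83 [0.358 0.079 0.027]
side front_pot_mid 0.59 [0.367 0.175 0.02 ]
side syrup_mid 0.81 [0.667 0.312 0.065]
side carton_mid 0.58 [0.362 0.09  0.05 ]
top front_jar_mid 0.46 [0.356 0.061 0.028]
top front_pot_mid 0.54 [0.369 0.169 0.02 ]
top syrup_mid 0.78 [0.667 0.313 0.065]
top carton_mid 0.59 [ 0.602 -0.17   0.05 ]
```

```bash
cat > plan.py <<'E'
from fit import *
q=np.load("q.npy"); YAW=q[2]
HA=W(q,(-.117,q[4]-.11,.24))[0][:2]; HB=W(q,(-.117,.11-q[4],.24))[0][:2]
def state():
    o=ctrl.get_obs(); p=np.array(o["tool_pos"]); e=o["orientation"]
    print("t",round(o["clock"],2),"p",p.round(4),"rpy",np.round(e,2),"F",np.round(o["force"],1),"j",np.round(o["joint_pos"],0),"op",round(o["opening"],3)); return p,e[2]
def rows(p0,psi0,T):  # T: list of (x,y,z,psi deg)
    a=np.radians(psi0); tx=np.array([np.cos(a),np.sin(a)]); ty=np.array([np.sin(a),-np.cos(a)]); out=[]
    for x,y,z,psi in T:
        d=np.array([x,y])-p0[:2]; t=-(((psi-psi0)+180)%360-180)
        out.append([[round(float(v)/.8,4) for v in (d@tx,d@ty,p0[2]-z)],round(t/90,4)])
    print(str(out).replace(" ","")); return out
def legA(th,xl,yl): # finger at leaf-A frame (xl,yl)
    a=YAW+th; return HA+np.array([np.cos(a)*xl-np.sin(a)*yl,np.sin(a)*xl+np.cos(a)*yl])
def legB(th,xl,yl): # yl negative towards free edge
    a=YAW-th; return HB+np.array([np.cos(a)*xl-np.sin(a)*yl,np.sin(a)*xl+np.cos(a)*yl])
E
python3 - <<'E'
from plan import *
print(HA,HB,np.degrees(YAW),legA(0,-.03,.11))
E
```

```text
[ 0.55276615 -0.10089476] [0.61470976 0.2644572 ] -9.62270662451754 [0.5415758  0.01257231]
```

Call:
{"api": "send_rows", "payload": {"deltas": [[[0.0, 0.0, -0.075], 0.08], [[0.1, 0.09, -0.075], 0.16], [[0.145, 0.13, -0.075], 0.24], [[0.19, 0.17, -0.075], 0.32], [[0.235, 0.21, -0.075], 0.398]], "gripper": 0}}

```text
clock: 2.42
tool_pos: [0.3659, 0.4459, 0.3495]
orientation: [-180.0, 0.0, -63.0]
force: [1.6, -0.2, 0.9]
opening: 0.0599
gripper_force: 0.0
```

Call:
{"api": "send_rows", "payload": {"deltas": [[[0.05, 0.004, 0], 0.08], [[0.1, 0.008, 0], 0.16], [[0.15, 0.012, 0], 0.24], [[0.2, 0.016, 0], 0.32], [[0.25, 0.02, 0], 0.398]]}}

```text
clock: 2.83
tool_pos: [0.4433, 0.2604, 0.3494]
orientation: [-180.0, 0.0, -98.9]
force: [0.7, 0.2, -0.4]
opening: 0.0265
gripper_force: 0.0
```

Run:
```python
from plan import *
p,s=state(); x,y=legA(0,-.03,.11)
t=np.array([x,y,.34]); k=[(i+1)/7 for i in range(5)]
rows(p,s,[(*(p+(t-p)*min(1,a)),s-7.1*(i+1)) for i,a in enumerate(k)])
```

```text
t 2.83 p [0.4433 0.2604 0.3494] rpy [-1.7997e+02  5.0000e-02 -9.8870e+01] F [ 0.7  0.2 -0.4] j [ 52.   3. -14.   0. -73. -61.] op 0.027
[[[0.041,-0.0242,0.0017],np.float64(0.0789)],[[0.082,-0.0483,0.0034],np.float64(0.1578)],[[0.123,-0.0725,0.005],np.float64(0.2367)],[[0.1641,-0.0966,0.0067],np.float64(0.3156)],[[0.2051,-0.1208,0.0084],np.float64(0.3944)]]
```

Call:
{"api": "send_rows", "payload": {"deltas": [[[0.041, -0.0242, 0.0017], 0.079], [[0.082, -0.0483, 0.0034], 0.158], [[0.123, -0.0725, 0.005], 0.237], [[0.164, -0.0966, 0.0067], 0.316], [[0.205, -0.1208, 0.0084], 0.3944]]}}

```text
clock: 3.25
tool_pos: [0.5146, 0.0839, 0.3427]
orientation: [-180.0, 0.1, -134.4]
force: [1.2, 0.2, 0.4]
opening: 0.0006
gripper_force: 0.0
```

Run:
```python
from plan import *
p,s=state(); x,y=legA(0,-.03,.11)
t=np.array([x,y,.34]); k=[(i+1)/4 for i in range(5)]
rows(p,s,[(*(p+(t-p)*min(1,a)),s-7.1*(i+1)) for i,a in enumerate(k)])
```

```text
t 3.25 p [0.5146 0.0839 0.3427] rpy [-1.7998e+02  6.0000e-02 -1.3437e+02] F [1.2 0.2 0.4] j [ 31.   4. -14.   0. -72. -75.] op 0.001
[[[0.01,-0.0216,0.0008],np.float64(0.0789)],[[0.0201,-0.0432,0.0017],np.float64(0.1578)],[[0.0301,-0.0648,0.0025],np.float64(0.2367)],[[0.0401,-0.0864,0.0033],np.float64(0.3156)],[[0.0401,-0.0864,0.0033],np.float64(0.3944)]]
```

Call:
{"api": "send_rows", "payload": {"deltas": [[[0.01, -0.0216, 0.0008], 0.079], [[0.02, -0.0432, 0.0017], 0.158], [[0.03, -0.0648, 0.0025], 0.237], [[0.04, -0.0864, 0.0033], 0.3156], [[0.04, -0.0864, 0.0033], 0.3944]]}}

```text
clock: 3.67
tool_pos: [0.5424, 0.0123, 0.3393]
orientation: [-180.0, -0.0, -170.0]
force: [-0.1, 0.2, -0.6]
opening: 0.0003
gripper_force: 0.0
```

Run:
```python
from plan import *
p,s=state(); x,y=legA(0,-.03,.11); F=np.degrees(YAW)+180
rows(p,s,[(x,y,z,F) for z in(.34,.32,.3,.295,.295)])
```

```text
t 3.67 p [0.5424 0.0123 0.3393] rpy [-1.7997e+02 -3.0000e-02 -1.6999e+02] F [-0.1  0.2 -0.6] j [  22.    6.  -12.    0.  -72. -102.] op 0.0
[[[0.0009,0.0005,-0.0008],np.float64(0.2181)],[[0.0009,0.0005,0.0242],np.float64(0.2181)],[[0.0009,0.0005,0.0492],np.float64(0.2181)],[[0.0009,0.0005,0.0554],np.float64(0.2181)],[[0.0009,0.0005,0.0554],np.float64(0.2181)]]
```

Call:
{"api": "send_rows", "payload": {"deltas": [[[0.0009, 0.0005, 0], 0.07], [[0.0009, 0.0005, 0.02], 0.145], [[0.0009, 0.0005, 0.04], 0.218], [[0.0009, 0.0005, 0.0554], 0.218], [[0.0009, 0.0005, 0.0554], 0.218]]}}

```text
clock: 4.08
tool_pos: [0.5398, 0.0147, 0.2928]
orientation: [-179.9, -0.2, 170.8]
force: [-0.4, -0.0, 0.2]
opening: 0.0001
gripper_force: 0.0
```

Run:
```python
from plan import *
p,s=state(); ims=[]
for n in("wrist","side"):
    c=ctrl.snapshot(n); print(n,[(round(b["conf"],2),(np.array(b["xy"])*[560,420]).round(0)) for b in ctrl.boxes_of(c,"latch_pad")[:2]])
    im=c["color"][:,:,::-1]
    ims.append(im if n=="wrist" else cv2.resize(im[100:310,200:400],(400,420),interpolation=cv2.INTER_CUBIC))
cv2.imwrite("pics/a.png",cv2.resize(np.hstack(ims),(800,350)))
```

```text
t 4.08 p [0.5398 0.0147 0.2928] rpy [-179.93   -0.21  170.81] F [-0.4 -0.   0.2] j [  22.    8.  -16.   -0.  -66. -121.] op 0.0
wrist [(0.97, array([285., 244.]))]
side [(0.71, array([295., 192.]))]
```

View pics/a.png

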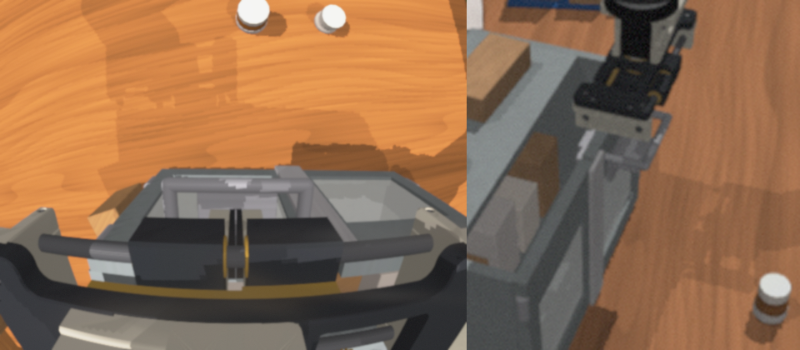

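Run:
```python
from plan import *
p,s=state(); x,y=legA(0,-.03,.11); F=np.degrees(YAW)+180
rows(p,s,[(x,y,z,F) for z in(.293,.284,.278,.271,.271)])
```

```text
t 4.28 p [0.5415 0.015  0.2963] rpy [1.7998e+02 8.0000e-02 1.7090e+02] F [0.3 0.4 0.5] j [  22.    8.  -16.    0.  -66. -121.] op 0.001
[[[-0.0006,-0.003,0.0042],np.float64(0.0058)],[[-0.0006,-0.003,0.0154],np.float64(0.0058)],[[-0.0006,-0.003,0.0229],np.float64(0.0058)],[[-0.0006,-0.003,0.0317],np.float64(0.0058)],[[-0.0006,-0.003,0.0317],np.float64(0.0058)]]
```

Call:
{"api": "send_rows", "payload": {"deltas": [[[-0.0006, -0.003, 0.004], 0.006], [[-0.0006, -0.003, 0.0155], 0.006], [[-0.0006, -0.003, 0.023], 0.006], [[-0.0006, -0.003, 0.031], 0.006], [[-0.0006, -0.003, 0.031], 0.006]]}}

```text
clock: 4.7
tool_pos: [0.5403, 0.0123, 0.2686]
orientation: [-179.9, -0.1, 170.3]
force: [0.5, -0.3, -0.2]
opening: 0.0005
gripper_force: 0.0
```

Call:
{"api": "send_rows", "payload": {"deltas": [[[0, 0, 0.0025], 0], [[0, 0, 0.005], 0], [[0, 0, 0.0075], 0], [[0, 0, 0.01], 0], [[0, 0, 0.01], 0]]}}

```text
clock: 5.12
tool_pos: [0.5413, 0.0125, 0.2626]
orientation: [180.0, 0.0, 170.3]
force: [-1.2, 0.9, 5.2]
opening: 0.0004
gripper_force: 2.0
```

Call:
{"api": "send_rows", "payload": {"deltas": [[[0, 0, 0.0015], 0], [[0, 0, 0.003], 0], [[0, 0, 0.0045], 0], [[0, 0, 0.006], 0], [[0, 0, 0.006], 0]]}}

```text
clock: 5.53
tool_pos: [0.5413, 0.0126, 0.258]
orientation: [180.0, 0.0, 170.3]
force: [-2.0, 0.8, 6.3]
opening: 0.0007
gripper_force: 3.2
```

Call:
{"api": "send_rows", "payload": {"deltas": [[[0, 0, 0.001], 0], [[0, 0, 0.002], 0], [[0, 0, 0.002], 0], [[0, 0, 0.002], 0], [[0, 0, 0.002], 0]]}}

```text
clock: 5.95
tool_pos: [0.5414, 0.0126, 0.2577]
orientation: [180.0, 0.1, 170.3]
force: [-4.2, 2.1, 14.2]
opening: 0.0005
gripper_force: 7.1
```

Run:
```python
from plan import *
F=np.degrees(YAW)+180
def go(seq):
    (t0,x0),T=seq[0],seq[1:]
    p=np.r_[legA(t0,x0,.11),0]
    rows(p,F+np.degrees(t0),[(*legA(t,x,.11),0,F+np.degrees(t)) for t,x in T])
go([(0,-.03),(0,-.034),(0,-.038),(0,-.042),(.03,-.0425),(.06,-.0425)])
# generic: relative 5 rows from theta (same in leaf frame)
for d in (.05,.08): go([(0,-.0425)]+[(d*i,-.0425) for i in range(1,6)])
```

```text
[[[0.005,0.0,0.0],np.float64(-0.0)],[[0.01,0.0,0.0],np.float64(-0.0)],[[0.015,0.0,0.0],np.float64(-0.0)],[[0.0197,-0.0017,0.0],np.float64(-0.0191)],[[0.0238,-0.0034,0.0],np.float64(-0.0382)]]
[[[0.0068,-0.0028,0.0],np.float64(-0.0318)],[[0.0135,-0.006,0.0],np.float64(-0.0637)],[[0.02,-0.0095,0.0],np.float64(-0.0955)],[[0.0263,-0.0133,0.0],np.float64(-0.1273)],[[0.0324,-0.0174,0.0],np.float64(-0.1592)]]
[[[0.0108,-0.0047,0.0],np.float64(-0.0509)],[[0.0212,-0.0102,0.0],np.float64(-0.1019)],[[0.0312,-0.0166,0.0],np.float64(-0.1528)],[[0.0406,-0.0237,0.0],np.float64(-0.2037)],[[0.0494,-0.0315,0.0],np.float64(-0.2546)]]
```

Call:
{"api": "send_rows", "payload": {"deltas": [[[0.005, 0, 0], 0], [[0.01, 0, 0], 0], [[0.015, 0, 0], 0], [[0.0197, -0.0017, 0], -0.0191], [[0.0238, -0.0034, 0], -0.0382]]}}

```text
clock: 6.37
tool_pos: [0.5232, 0.0121, 0.2577]
orientation: [-179.9, 0.2, 173.9]
force: [3.3, -5.7, 7.9]
opening: 0.0004
gripper_force: 4.0
```

Call:
{"api": "send_rows", "payload": {"deltas": [[[0.0068, -0.0028, 0], -0.0318], [[0.0135, -0.006, 0], -0.0637], [[0.02, -0.0095, 0], -0.0955], [[0.0263, -0.0133, 0], -0.1273], [[0.0324, -0.0174, 0], -0.1592]]}}

```text
clock: 6.78
tool_pos: [0.4963, 0.0014, 0.2577]
orientation: [-179.9, 0.3, -171.7]
force: [4.6, -3.9, 7.7]
opening: 0.0004
gripper_force: 3.7
```

Call:
{"api": "send_rows", "payload": {"deltas": [[[0.0068, -0.0028, 0], -0.0318], [[0.0135, -0.006, 0], -0.0637], [[0.02, -0.0095, 0], -0.0955], [[0.0263, -0.0133, 0], -0.1273], [[0.0324, -0.0174, 0], -0.1592]]}}

```text
clock: 7.2
tool_pos: [0.4728, -0.0157, 0.2577]
orientation: [-179.9, 0.3, -157.4]
force: [5.5, -2.2, 7.3]
opening: 0.0006
gripper_force: 3.4
```

Run:
```python
from plan import *
p,s=state(); c=ctrl.snapshot("top"); print(legA(.56,-.0425,.11))
cv2.imwrite("pics/b.png",cv2.resize(c["color"][80:280,150:400,::-1],(750,600),interpolation=cv2.INTER_CUBIC))
```

```text
t 7.2 p [ 0.4728 -0.0157  0.2577] rpy [-179.86    0.28 -157.4 ] F [ 5.5 -2.2  7.3] j [ 22.   3. -27.   0. -60. -90.] op 0.001
[ 0.47146134 -0.01547943]
```

View pics/b.png

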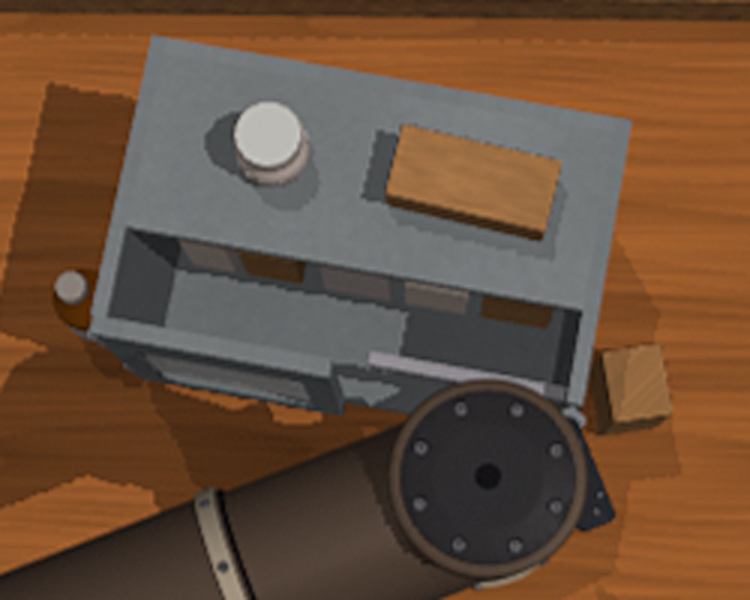

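Call:
{"api": "send_rows", "payload": {"deltas": [[[0.0108, -0.0047, -0.001], -0.0509], [[0.0212, -0.0102, -0.003], -0.1019], [[0.0312, -0.0166, -0.005], -0.1528], [[0.0406, -0.0237, -0.008], -0.2037], [[0.0494, -0.0315, -0.01], -0.2546]]}}

```text
clock: 7.67
tool_pos: [0.4449, -0.0539, 0.265]
orientation: [-179.9, 0.2, -134.4]
force: [3.2, -0.0, 3.4]
opening: 0.0001
gripper_force: 1.4
```

Call:
{"api": "send_rows", "payload": {"deltas": [[[0.0108, -0.0047, 0], -0.0509], [[0.0212, -0.0102, 0], -0.1019], [[0.0312, -0.0166, 0], -0.1528], [[0.0406, -0.0237, 0], -0.2037], [[0.0494, -0.0315, 0], -0.2546]]}}

```text
clock: 8.08
tool_pos: [0.4349, -0.0998, 0.2646]
orientation: [-179.9, 0.1, -111.5]
force: [2.5, 1.0, 1.7]
opening: 0.0006
gripper_force: 1.5
```

Call:
{"api": "send_rows", "payload": {"deltas": [[[0.0068, -0.0028, 0], -0.0318], [[0.0135, -0.006, 0], -0.0637], [[0.02, -0.0095, 0], -0.0955], [[0.0263, -0.0133, 0], -0.1273], [[0.0324, -0.0174, 0], -0.1592]]}}

```text
clock: 8.5
tool_pos: [0.4384, -0.1289, 0.2645]
orientation: [-179.9, 0.0, -97.3]
force: [2.0, 1.6, 2.9]
opening: 0.0002
gripper_force: 1.5
```

Run:
```python
from plan import *
p,s=state()
for t in (1.5,1.56,1.6): print(legA(t,-.0425,.11))
```

```text
t 8.5 p [ 0.4384 -0.1289  0.2645] rpy [-1.7985e+02  4.0000e-02 -9.7290e+01] F [2.  1.6 2.9] j [  8.   1. -28.   0. -61. -16.] op 0.0
[ 0.43583571 -0.11617618]
[ 0.43696246 -0.1231603 ]
[ 0.43794548 -0.1277734 ]
```

Call:
{"api": "send_rows", "payload": {"deltas": [[[0, 0, 0], 0], [[-0.005, 0, -0.01], 0], [[-0.01, 0, -0.02], 0], [[-0.01, 0, -0.06], 0], [[-0.01, 0, -0.11], 0]]}}

```text
clock: 8.92
tool_pos: [0.4367, -0.1201, 0.3512]
orientation: [179.7, -0.0, -97.5]
force: [1.8, 0.8, 0.0]
opening: 0.0006
gripper_force: 0.0
```

Run:
```python
from plan import *
p,s=state(); 
for t in np.arange(0,1.61,.2): print(t.round(1),legB(t,.007+.0095+.012,-.145).round(3))
x,y=legB(0,.0285,-.145); F=np.degrees(YAW)+180
via=np.array([.44,.06,.36])
rows(p,s,[(*(p+(via-p)*(i/5)),s-7*i) for i in range(1,6)])
c=ctrl.snapshot("top")
cv2.imwrite("pics/c.png",cv2.resize(c["color"][80:280,150:400,::-1],(500,400),interpolation=cv2.INTER_CUBIC))
```

```text
t 8.92 p [ 0.4367 -0.1201  0.3512] rpy [ 1.7965e+02 -4.0000e-02 -9.7500e+01] F [1.8 0.8 0. ] j [ 10.  -3. -20.  -0. -73. -17.] op 0.001
0.0 [0.619 0.117]
0.2 [0.589 0.119]
0.4 [0.561 0.127]
0.6 [0.534 0.14 ]
0.8 [0.511 0.159]
1.0 [0.492 0.181]
1.2 [0.478 0.207]
1.4 [0.47  0.236]
1.6 [0.467 0.265]
[[[-0.0448,0.0051,-0.0022],np.float64(0.0778)],[[-0.0895,0.0101,-0.0044],np.float64(0.1556)],[[-0.1343,0.0152,-0.0066],np.float64(0.2333)],[[-0.179,0.0202,-0.0088],np.float64(0.3111)],[[-0.2238,0.0253,-0.011],np.float64(0.3889)]]
```

View pics/c.png

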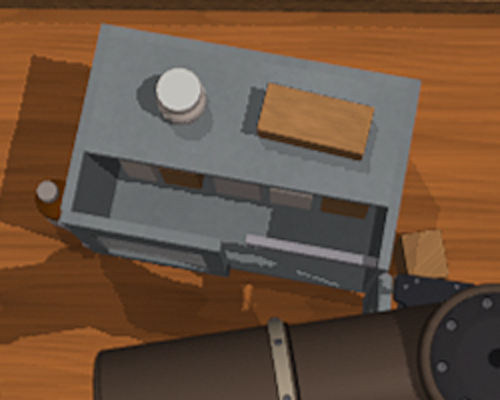

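Call:
{"api": "send_rows", "payload": {"deltas": [[[-0.0448, 0.0051, -0.002], 0.0778], [[-0.0895, 0.0101, -0.0044], 0.1556], [[-0.1343, 0.0152, -0.0066], 0.2333], [[-0.179, 0.02, -0.0088], 0.3111], [[-0.2238, 0.0253, -0.011], 0.3889]]}}

```text
clock: 9.38
tool_pos: [0.4409, 0.0509, 0.3612]
orientation: [-180.0, 0.1, -127.9]
force: [1.8, 0.3, 0.2]
opening: 0.0005
gripper_force: 0.0
```

Run:
```python
from plan import *
p,s=state(); x,y=legB(0,.0285,-.145); via=np.array([x,y,.36])
rows(p,s,[(*(p+(via-p)*(i/5)),s-7.1*i) for i in range(1,6)])
```

```text
t 9.38 p [0.4409 0.0509 0.3612] rpy [-1.7999e+02  5.0000e-02 -1.2793e+02] F [1.8 0.3 0.2] j [ 32.  -4. -20.  -0. -74. -70.] op 0.001
[[[-0.0403,-0.0249,0.0003],np.float64(0.0789)],[[-0.0806,-0.0498,0.0006],np.float64(0.1578)],[[-0.1209,-0.0748,0.0009],np.float64(0.2367)],[[-0.1612,-0.0997,0.0012],np.float64(0.3156)],[[-0.2015,-0.1246,0.0014],np.float64(0.3944)]]
```

Call:
{"api": "send_rows", "payload": {"deltas": [[[-0.04, -0.025, 0], 0.0789], [[-0.08, -0.05, 0], 0.1578], [[-0.12, -0.075, 0], 0.2367], [[-0.161, -0.1, 0], 0.3156], [[-0.2015, -0.1246, 0], 0.3944]]}}

```text
clock: 9.8
tool_pos: [0.62, 0.1177, 0.3607]
orientation: [180.0, 0.0, -163.4]
force: [0.5, -0.4, 1.0]
opening: 0.0003
gripper_force: 0.0
```

Run:
```python
from plan import *
p,s=state(); x,y=legB(0,.0285,-.145); F=np.degrees(YAW)+180
rows(p,s,[(x,y,z,F) for z in(.36,.36,.36,.34,.32)])
```

```text
t 9.8 p [0.62   0.1177 0.3607] rpy [ 179.99    0.   -163.42] F [ 0.5 -0.4  1. ] j [  28.   14.    1.   -0.  -77. -102.] op 0.0
[[[0.0021,-0.0007,0.0009],np.float64(0.2911)],[[0.0021,-0.0007,0.0009],np.float64(0.2911)],[[0.0021,-0.0007,0.0009],np.float64(0.2911)],[[0.0021,-0.0007,0.0259],np.float64(0.2911)],[[0.0021,-0.0007,0.0509],np.float64(0.2911)]]
```

Call:
{"api": "send_rows", "payload": {"deltas": [[[0.002, -0.0007, 0], 0.0789], [[0.002, -0.0007, 0], 0.1578], [[0.002, -0.0007, 0.001], 0.2367], [[0.002, -0.0007, 0.025], 0.2911], [[0.002, -0.0007, 0.05], 0.2911]]}}

```text
clock: 10.22
tool_pos: [0.6178, 0.1161, 0.3214]
orientation: [179.9, 0.1, 170.4]
force: [0.2, 0.9, 0.1]
opening: 0.0004
gripper_force: 0.0
```

Run:
```python
from plan import *
p,s=state(); x,y=legB(0,.0285,-.145); F=np.degrees(YAW)+180
rows(p,s,[(x,y,z,F) for z in(.31,.3,.29,.278,.268)])
c=ctrl.snapshot("wrist"); save(c,"w.png")
```

```text
t 10.22 p [0.6178 0.1161 0.3214] rpy [1.7991e+02 1.1000e-01 1.7038e+02] F [0.2 0.9 0.1] j [  28.   15.   -3.    0.  -72. -128.] op 0.0
[[[-0.0009,0.001,0.0142],np.float64(0.0)],[[-0.0009,0.001,0.0267],np.float64(0.0)],[[-0.0009,0.001,0.0392],np.float64(0.0)],[[-0.0009,0.001,0.0542],np.float64(0.0)],[[-0.0009,0.001,0.0667],np.float64(0.0)]]
```

View pics/w.png

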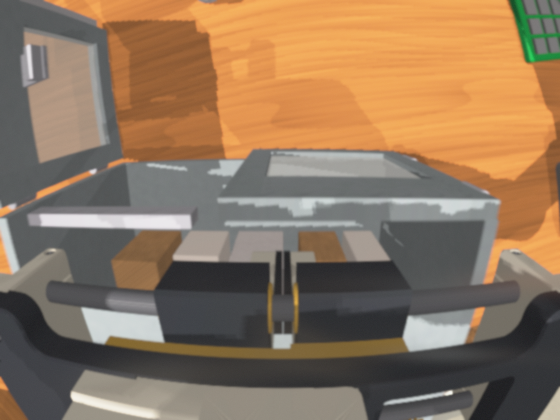

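Call:
{"api": "send_rows", "payload": {"deltas": [[[-0.001, 0.001, 0.014], 0], [[-0.001, 0.001, 0.027], 0], [[-0.001, 0.001, 0.039], 0], [[-0.001, 0.001, 0.054], 0], [[-0.001, 0.001, 0.066], 0]]}}

```text
clock: 10.68
tool_pos: [0.6184, 0.1158, 0.2666]
orientation: [180.0, -0.0, 170.7]
force: [0.5, -0.2, -0.1]
opening: 0.0005
gripper_force: 0.0
```

Run:
```python
from plan import *
p,s=state(); F=np.degrees(YAW)+180
# contact offset grows with angle since tool does not turn: half size normal to leaf
def L(t): return legB(t,.007+.0095*np.cos(t)+.021*np.sin(t),-.145)
T=[legB(0,.0285,-.145)]+[L(t) for t in np.arange(0,1.7,.08)]; p0=T[0]
T=[legB(0,.022,-.145)]+T[1:]
for k in range(0,20,5):
    rows(np.r_[p0,0],F,[(*x,0,F) for x in T[k:k+5]]); p0=T[k+4]
```

```text
t 10.68 p [0.6184 0.1158 0.2666] rpy [ 1.8000e+02 -1.0000e-02  1.7074e+02] F [ 0.5 -0.2 -0.1] j [  28.   17.   -8.   -0.  -65. -128.] op 0.001
[[[0.0081,-0.0,0.0],np.float64(-0.0)],[[0.015,0.0,0.0],np.float64(-0.0)],[[0.0275,-0.0012,0.0],np.float64(-0.0)],[[0.0402,-0.0016,0.0],np.float64(-0.0)],[[0.0529,-0.0011,0.0],np.float64(-0.0)]]
[[[0.0129,0.0014,0.0],np.float64(-0.0)],[[0.0257,0.0038,0.0],np.float64(-0.0)],[[0.0385,0.0071,0.0],np.float64(-0.0)],[[0.0512,0.0114,0.0],np.float64(-0.0)],[[0.0637,0.0167,0.0],np.float64(-0.0)]]
[[[0.0122,0.0063,0.0],np.float64(-0.0)],[[0.024,0.0137,0.0],np.float64(-0.0)],[[0.0354,0.022,0.0],np.float64(-0.0)],[[0.0462,0.0313,0.0],np.float64(-0.0)],[[0.0564,0.0416,0.0],np.float64(-0.0)]]
[[[0.0094,0.0112,0.0],np.float64(-0.0)],[[0.018,0.0234,0.0],np.float64(-0.0)],[[0.0256,0.0363,0.0],np.float64(-0.0)],[[0.0321,0.05,0.0],np.float64(-0.0)],[[0.0376,0.0644,0.0],np.float64(-0.0)]]
```

Call:
{"api": "send_rows", "payload": {"deltas": [[[0.006, 0, 0], 0], [[0.011, 0, 0], 0], [[0.016, -0.0005, 0], 0], [[0.021, -0.001, 0], 0], [[0.0275, -0.0012, 0], 0]]}}

```text
clock: 11.1
tool_pos: [0.597, 0.1186, 0.2685]
orientation: [179.9, 0.1, 170.7]
force: [2.7, 0.9, -0.3]
opening: 0.0009
gripper_force: 1.3
```

Call:
{"api": "send_rows", "payload": {"deltas": [[[0.0063, -0.0002, 0], 0], [[0.0127, -0.0004, 0], 0], [[0.019, -0.0002, 0], 0], [[0.0254, 0.0001, 0], 0], [[0.0254, 0.0001, 0], 0]]}}

```text
clock: 11.52
tool_pos: [0.5755, 0.1217, 0.2678]
orientation: [-180.0, -0.0, 170.8]
force: [0.7, -0.1, -0.2]
opening: 0.0003
gripper_force: 0.1
```

Call:
{"api": "send_rows", "payload": {"deltas": [[[0.0129, 0.0014, 0], 0], [[0.0257, 0.0038, 0], 0], [[0.0385, 0.0071, 0], 0], [[0.0512, 0.0114, 0], 0], [[0.0637, 0.0167, 0], 0]]}}

```text
clock: 11.93
tool_pos: [0.5275, 0.1433, 0.2676]
orientation: [-180.0, -0.0, 170.7]
force: [3.6, -0.9, 0.5]
opening: 0.0001
gripper_force: 1.3
```

Call:
{"api": "send_rows", "payload": {"deltas": [[[0.0122, 0.0063, 0], 0], [[0.024, 0.0137, 0], 0], [[0.0354, 0.022, 0], 0], [[0.0462, 0.0313, 0], 0], [[0.0564, 0.0416, 0], 0]]}}

```text
clock: 12.35
tool_pos: [0.4884, 0.1838, 0.2676]
orientation: [-180.0, -0.0, 170.7]
force: [3.1, -0.4, 0.9]
opening: 0.0008
gripper_force: 1.2
```

Call:
{"api": "send_rows", "payload": {"deltas": [[[0.0094, 0.0112, 0], 0], [[0.018, 0.0234, 0], 0], [[0.0256, 0.0363, 0], 0], [[0.0321, 0.05, 0], 0], [[0.0376, 0.0644, 0], 0]]}}

```text
clock: 12.77
tool_pos: [0.4674, 0.2399, 0.2674]
orientation: [-180.0, -0.0, 170.7]
force: [2.4, -2.0, 0.6]
opening: 0.0003
gripper_force: 1.2
```

Run:
```python
from plan import *
p,s=state()
def L(t): return legB(t,.007+.0095*np.cos(t)+.021*np.sin(t),-.145)
print([L(t).round(3) for t in (1.44,1.52,1.6)])
c=ctrl.snapshot("top")
cv2.imwrite("pics/d.png",cv2.resize(c["color"][80:280,150:400,::-1],(625,500),interpolation=cv2.INTER_CUBIC))
```

```text
t 12.77 p [0.4674 0.2399 0.2674] rpy [-1.7997e+02 -2.0000e-02  1.7075e+02] F [ 2.4 -2.   0.6] j [  49.    8.  -20.    0.  -62. -148.] op 0.0
[array([0.469, 0.241]), array([0.467, 0.253]), array([0.467, 0.266])]
```

View pics/d.png

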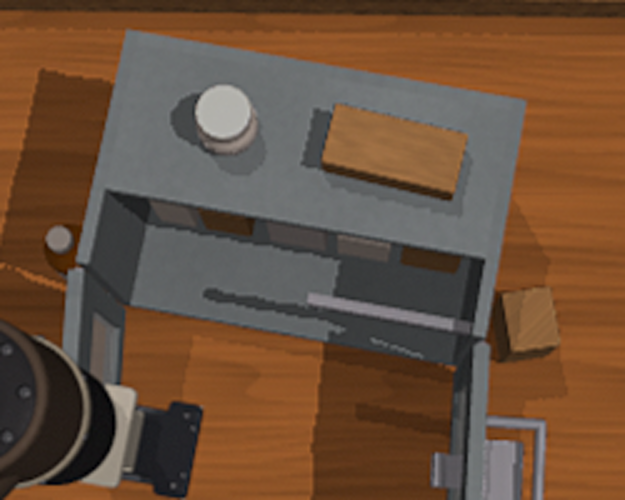

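Call:
{"api": "send_rows", "payload": {"deltas": [[[0.0, 0.006, 0], 0], [[0.001, 0.012, 0], 0], [[0.002, 0.018, 0], 0], [[0.002, 0.024, 0], 0], [[0.002, 0.024, 0], 0]]}}

```text
clock: 13.23
tool_pos: [0.4697, 0.2587, 0.2673]
orientation: [180.0, -0.0, 170.7]
force: [1.1, -0.8, 0.2]
opening: 0.0003
gripper_force: 0.0
```

Call:
{"api": "send_rows", "payload": {"deltas": [[[0, -0.01, 0], 0], [[0, -0.025, 0], 0], [[0, -0.04, -0.03], 0], [[0, -0.04, -0.08], 0], [[0, -0.04, -0.12], 0]]}}

```text
clock: 13.65
tool_pos: [0.4641, 0.2245, 0.3656]
orientation: [-180.0, 0.0, 170.7]
force: [0.9, 0.9, 1.4]
opening: 0.0007
gripper_force: 0.0
```

Run:
```python
from plan import *
p,s=state(); c=ctrl.snapshot("top")
cv2.imwrite("pics/e.png",cv2.resize(c["color"][80:340,150:400,::-1],(575,598),interpolation=cv2.INTER_CUBIC))
```

```text
t 13.65 p [0.4641 0.2245 0.3656] rpy [-1.7999e+02  3.0000e-02  1.7068e+02] F [0.9 0.9 1.4] j [  48.    3.  -12.    0.  -75. -147.] op 0.001
```

View pics/e.png

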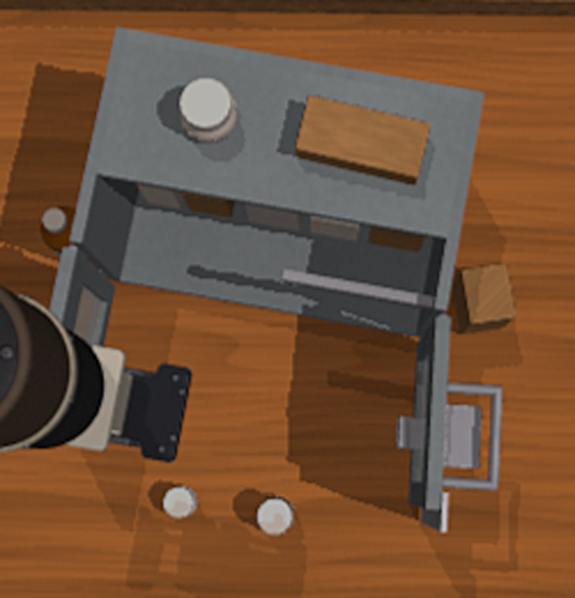

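```bash
python3 -c "
from plant import ctrl
print(ctrl.close_job())"
```

```text
the job is handed in; nothing more can be done
None
```

I opened both doors to about square or slightly beyond, the right at about 1.6 rad and the left at about 1.55 rad. The right was open before I touched the left, no bottle or carton looked moved in the last picture, and I handed the job in just after 13.65 s; it returned no verdict.

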